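Find the loose valve-body bolt and hold its cap open

TASK

The valve body has just been set in its bench fixture: first push the raised hold-down clamp arm fully down onto it, then tap the three upright bolts from above until you find the loose one, the one that sinks and stays down. Lift that bolt's hinged cap by its lug to at least 30 degrees and finish while still holding it open with the fingers; the cap springs shut if let go. Keep the other two caps shut, open no cap before its bolt has proved loose, leave the clamp down, and do not disturb the loose things around the fixture.

Things in the scene. Friction and masses are not known exactly. Their poses are not given: they have to be found in the camera images.
- fixture: (All sizes in mm.) Steel base plate 240 x 450 x 12 (centred at y +30) with an aluminium valve body 110 x 300, top face at z 82. Origin on the bench; x away from the robot, y along the row. Bolts at x 0, y -90, 0, +90 (1, 2, 3); lugs at x -65, same y; cap hinge axes along y at x +47, z 86; clamp pivot axis along x at y 228, z 102.
- clamp (a joint): Hold-down clamp arm at the +y end of the fixture: 0 = down on the valve body (closed), grows to 1.2 rad as its end rises. Friction hinge, stays where it is left; about 0.16 Nm turns it, so push its arm down from above (roughly 3 N).
- clamp_end (a point): Free end of the clamp arm, middle of its upper face, 96 from the pivot towards fixture -y. The arm is a bar 22 wide, 12 thick; closed, its upper face is level, 108 above the bench.
- bolt_1_top (a point): Centre of the top of bolt head 1 of 3 (identical): steel hexagon, 22 across flats, standing upright; its top is 110 above the bench and 21 above its cap's plate when not sunk.
- bolt_1 (a joint): How far bolt 1 has sunk (m). 0 at the start for all. A sound bolt stops dead (under 2 mm) when pressed; the one loose bolt gives 8 mm under about 4 N and stays down. Which one is loose changes every time.
- cap_1: Cap 1 of 3 (identical): steel plate 6 thick, 56 wide, windowed round its bolt, 20 wide tongue on the robot's side. Origin on its hinge axis (along y, far side); axes as the fixture's when shut. Opens 0 to 1.2 rad about its +y: the lug, at -x, swings up and away from the robot; tilt of its z from vertical = opening. Spring and weight shut it (2.5 to 5 N at the lug).
- lug_1 (a point): Grip point on the lug of cap 1: upright block 20 wide (y), 14 deep (x), top 10 above this point and 119 above the bench. It stands at the tongue's end, 15 in front of the valve body; tongue's top 20 below this point; free space for fingers beside it (y) down to the base plate. 112 from the hinge axis towards -x, 23 above it (shut).
- bolt_2_top (a point): Centre of the top of bolt head 2 of 3 (identical): steel hexagon, 22 across flats, standing upright; its top is 110 above the bench and 21 above its cap's plate when not sunk.
- bolt_2 (a joint): How far bolt 2 has sunk (m). 0 at the start for all. A sound bolt stops dead (under 2 mm) when pressed; the one loose bolt gives 8 mm under about 4 N and stays down. Which one is loose changes every time.
- cap_2: Cap 2 of 3 (identical): steel plate 6 thick, 56 wide, windowed round its bolt, 20 wide tongue on the robot's side. Origin on its hinge axis (along y, far side); axes as the fixture's when shut. Opens 0 to 1.2 rad about its +y: the lug, at -x, swings up and away from the robot; tilt of its z from vertical = opening. Spring and weight shut it (2.5 to 5 N at the lug).
- lug_2 (a point): Grip point on the lug of cap 2: upright block 20 wide (y), 14 deep (x), top 10 above this point and 119 above the bench. It stands at the tongue's end, 15 in front of the valve body; tongue's top 20 below this point; free space for fingers beside it (y) down to the base plate. 112 from the hinge axis towards -x, 23 above it (shut).
- bolt_3_top (a point): Centre of the top of bolt head 3 of 3 (identical): steel hexagon, 22 across flats, standing upright; its top is 110 above the bench and 21 above its cap's plate when not sunk.
- bolt_3 (a joint): How far bolt 3 has sunk (m). 0 at the start for all. A sound bolt stops dead (under 2 mm) when pressed; the one loose bolt gives 8 mm under about 4 N and stays down. Which one is loose changes every time.
- cap_3: Cap 3 of 3 (identical): steel plate 6 thick, 56 wide, windowed round its bolt, 20 wide tongue on the robot's side. Origin on its hinge axis (along y, far side); axes as the fixture's when shut. Opens 0 to 1.2 rad about its +y: the lug, at -x, swings up and away from the robot; tilt of its z from vertical = opening. Spring and weight shut it (2.5 to 5 N at the lug).
- lug_3 (a point): Grip point on the lug of cap 3: upright block 20 wide (y), 14 deep (x), top 10 above this point and 119 above the bench. It stands at the tongue's end, 15 in front of the valve body; tongue's top 20 below this point; free space for fingers beside it (y) down to the base plate. 112 from the hinge axis towards -x, 23 above it (shut).
- wrench: Loose steel wrench lying on the bench between robot and fixture; leave alone. Origin: near the middle of its underside.
- screwdriver: Loose screwdriver lying behind the fixture; leave alone. Origin: near the middle of its underside.
- socket: Loose steel socket, diameter 28, 40 tall, standing on the fixture's base plate at its -y end; leave alone. Origin: near the middle of its underside.
- oil_can: Loose can, diameter 68, 120 tall, at the -y side; leave alone. Origin: near the middle of its underside.
- bearing: Loose bearing ring, diameter 62, 18 tall, at the -y side; leave alone. Origin: near the middle of its underside.
- cup: Loose plastic cup, diameter 72, 60 tall, at the +y side; leave alone. Origin: near the middle of its underside.
- jar: Loose jar, diameter 60, 90 tall, at the +y side; leave alone. Origin: near the middle of its underside.

How it is judged:
By the outcome, as a careful person would: the job done as asked, in the order asked, and still so for the second after the job is handed in, while the arm keeps its last pose, push and grip.
It also fails if it takes over 50 s, if anything falls off the work surface, if the arm or the gripper's body presses on something with over 40 N, if the wrist force passes 120 N, or if a joint passes its speed limit or range.

ROBOT

A 6-joint arm with a two-finger parallel gripper is mounted at the origin on the work surface. World frame = base frame: x ahead of the robot, y to its left, z up, the work surface at z = 0. Lengths are in m, angles in degrees, forces in N, time in s.
With the tool pointing down it reaches from about 0.4 to 0.825 m from the base axis. Payload 7 kg.
Tool frame: the origin (TCP) lies between the finger pads; the fingertips stand 22 mm ahead of it and the grasp point (between the pads) lies 3 mm ahead of it; z points along the fingers, y is the line along which they close (so a half turn about z gives the same grasp; the last joint's range is limited). The gripper opens to 88 mm and grips with 3 to 60 N. Pads are 19 mm wide; open, the fingers measure 130 mm over their backs; the gripper's body (78 mm by 193 mm) begins 47 mm behind the grasp point.
Start: joints at [-50.758, 20.546, 0.682, 0, -70.136, -16.507], TCP at [0.261, -0.623, 0.226] pointing down, gripper open.
Joint ranges: [-176.03, 176.03], [-82.01, 121.73], [-58.28, 71.71], [-173.87, 95.51], [-174.79, -0.11], [-173.66, 173.66]. Speed limits (degrees/s): [136.94, 136.94, 172.46, 180, 180, 180].

INTERFACE

Orientations are given as [roll, pitch, yaw] about the fixed x, y, z axes, in that order (R = Rz(yaw) Ry(pitch) Rx(roll)).
In Python, from plant import ctrl gives the robot as it stands.
- The arm moves only by the tool apply_moves, never from a script. Its argument "targets" is a list of rows, each an object with "travel": the shift along the tool's x, y, z in mm, a list of three; "roll": the turn about the tool's z in degrees; "jaw": the finger opening in mm, from 0 to 87.6. In form: [{"travel": [tx, ty, tz], "roll": roll, "jaw": jaw}, ...]. A call has 1 to 10 rows; each row shifts and turns the commanded pose from where the row before left it, along the tool's axes as they then stand; what a row does not reach is not made up. A row lasts 1/10 s, in which the tool goes at most 50 mm and 8.59 degrees, less where a joint would pass 70% of its speed; a pose out of reach is approached as far as the arm can. A call with a gripper value outside its range is refused whole. The fingers move at their own pace and stop on an object; the grip force is fixed at half the most. Time passes only in rows, so rows that do not move let the fingers close. It gives the time, the measured TCP pose, the force, the opening and the grip force at its end, in the units of the state.
- ctrl.get_obs(): the state, without advancing time (a new reading comes with each control period).
- ctrl.snapshot(name): name is "side" or "top"; returns the picture (420x560x3 uint8, red, green, blue); there is no depth.
- ctrl.calibration(name): a dict with "K" (3x3 intrinsics, pixels), "extrinsics" (4x4, takes a point from camera to world coordinates). Camera axes: x right, y down, z forward; pixel columns grow to the right and rows downward; lengths in m; the calibration is good to about 2 mm. A picture is of the moment at which its call begins. calibration takes no time and is no camera call.
- ctrl.close_job(): hands the job in; it is judged then, once.
The state is a dict: "clock": time; "joint_pos": joint angles; "qvel": joint speeds; "tau": joint torques, N m; "tool_pos": TCP position; "orientation": TCP orientation; "force": force on the tool from outside, world axes, zero at the start; "moment": the same for the moment, N m; "opening": finger opening in m; "gripper_force": force on a finger pad.
Only numpy, scipy, OpenCV 4.12 (cv2) and the standard library are available. Lean on these libraries where they do the work, as an engineer would, in place of code of your own. Each camera call takes 0.05 s, during which the arm holds its last target. There are 200 camera calls.

## Working session

There is one attempt and no reset: what is moved stays moved. The work goes in short steps, Python scripts to look and compute and a tool call to move; the robot and the scene stay as the last step left them, time stands still between calls to the robot, and variables do not carry over. Pictures are saved under pics/ and viewed, at most 10 in all, crops included, and the job is handed in when it is done.

Besides the shell and the picture viewer there is one more tool, called after "Emit:" as name(argument=value, ...), one argument or row to a line, values as JSON. apply_moves: Moves the arm, as the interface text tells. Its arguments: {"type":"object","properties":{"targets":{"type":"array","items":{"type":"object","properties":{"travel":{"type":"array","items":{"type":"number"}},"roll":{"type":"number"},"jaw":{"type":"number"}}}}},"required":["targets"]}

```bash
mkdir -p pics
python3 - <<'E'
from plant import ctrl
import cv2
for n in("side","top"):
    im=ctrl.snapshot(n); cv2.imwrite(f"pics/{n}0.png",im[:,:,::-1])
    c=ctrl.calibration(n); print(n,c["K"],c["extrinsics"])
print(ctrl.get_obs())
E
```

```text
side [[449.62949061   0.         280.7069471 ]
 [  0.         449.62949061 218.69483759]
 [  0.           0.           1.        ]] [[-0.95985782 -0.20777706  0.18841885  0.36785314]
 [-0.27966834  0.65767322 -0.6994652   0.71613187]
 [ 0.02141479 -0.72408192 -0.68938144  0.78264222]
 [ 0.          0.          0.          1.        ]]
top [[454.22970994   0.         272.64118442]
 [  0.         454.22970994 210.22000691]
 [  0.           0.           1.        ]] [[-0.01663416 -0.99835712  0.05483038  0.51387178]
 [-0.99984509  0.01692437  0.00483271  0.00235876]
 [-0.00575274 -0.0547415  -0.99848399  1.29843278]
 [ 0.          0.          0.          1.        ]]
{'clock': 0.1, 'joint_pos': array([-5.07597035e+01,  2.05885306e+01,  6.39950512e-01, -1.72066910e-02,
       -7.01361930e+01, -1.65083713e+01]), 'qvel': array([-0.01311171, -0.10140447,  0.1613816 ,  0.06027183, -0.00515049,
       -0.03386607]), 'tau': array([-2.99257845e-04, -5.84163916e+01,  2.93750685e+01,  7.01546252e+00,
        1.01826258e-02, -7.49711035e-05]), 'tool_pos': array([ 0.260657  , -0.62217514,  0.22541155]), 'orientation': array([ 1.79914125e+02, -8.58143936e-03, -1.57273927e+02]), 'force': array([ 0.48495446,  0.38933279, -0.25996547]), 'moment': array([ 0.00214048, -0.02414961, -0.00871709]), 'gripper_force': 0.0, 'opening': 0.08746833127117506}
```

View pics/top0.png

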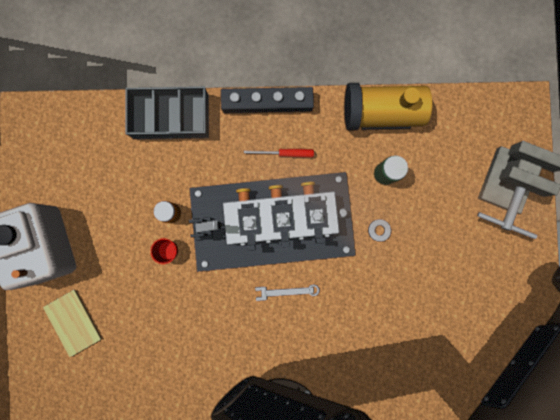

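View pics/side0.png

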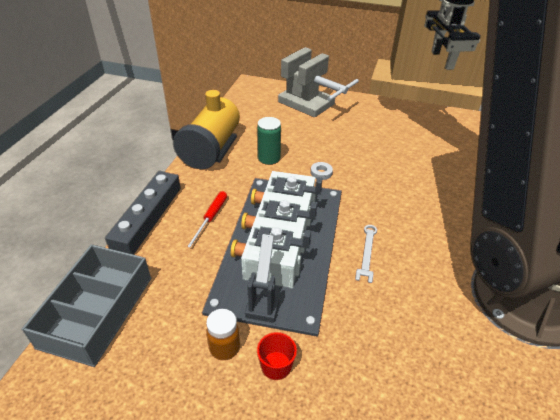

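The top view shows the fixture with its plate corners at about (190,188), (348,173), (355,257) and (197,271). The bolts are near (250,223), (284,219) and (317,215), and the raised clamp is at the left near (207,228). I'll zoom in on it.

```bash
cat > h.py <<'E'
import numpy as np, cv2
from plant import ctrl
def ray(n,px,z):
    c=ctrl.calibration(n);K,T=np.array(c["K"]),np.array(c["extrinsics"])
    d=T[:3,:3]@np.linalg.solve(K,[px[0],px[1],1.]);o=T[:3,3]
    return o+d*(z-o[2])/d[2]
def proj(n,p):
    c=ctrl.calibration(n);K,T=np.array(c["K"]),np.array(c["extrinsics"])
    q=K@(T[:3,:3].T@(np.array(p)-T[:3,3]));return q[:2]/q[2]
E
python3 - <<'E'
from h import *
t=cv2.imread("pics/top0.png");s=cv2.imread("pics/side0.png")
a=cv2.resize(t[165:280,180:365],None,fx=4,fy=4,interpolation=cv2.INTER_CUBIC)
b=cv2.resize(s[165:330,200:350],None,fx=3.6,fy=3.6,interpolation=cv2.INTER_CUBIC)
cv2.imwrite("pics/tc.png",a);cv2.imwrite("pics/sc.png",b)
# dark plate quad
g=cv2.cvtColor(t,cv2.COLOR_BGR2HSV)
m=((g[...,1]<110)).astype(np.uint8)*255; m[:165]=0;m[280:]=0;m[:,:183]=0;m[:,362:]=0
m=cv2.morphologyEx(m,cv2.MORPH_CLOSE,np.ones((5,5)))
cs,_=cv2.findContours(m,cv2.RETR_EXTERNAL,cv2.CHAIN_APPROX_NONE);c=max(cs,key=cv2.contourArea)
r=cv2.minAreaRect(c);print(r);bp=cv2.boxPoints(r)
W=[ray("top",p,.012)[:2] for p in bp];print(bp,np.round(W,4),np.mean(W,0))
for p in [(250,223),(284,219),(317,215)]:print(ray("top",p,.11))
E
```

```text
((270.0823059082031, 221.42745971679688), (84.73497772216797, 163.01663208007812), 84.14398956298828)
[[184.67664 187.59726]
 [346.8426  170.96487]
 [355.48798 255.25766]
 [193.32202 271.89005]] [[ 0.6533  0.2579]
 [ 0.6929 -0.2045]
 [ 0.4535 -0.2227]
 [ 0.4143  0.235 ]] [0.55346059 0.01642014]
[0.54664572 0.06791375 0.11      ]
[ 0.55561879 -0.02123078  0.11      ]
[ 0.56463697 -0.10776896  0.11      ]
```

View pics/tc.png

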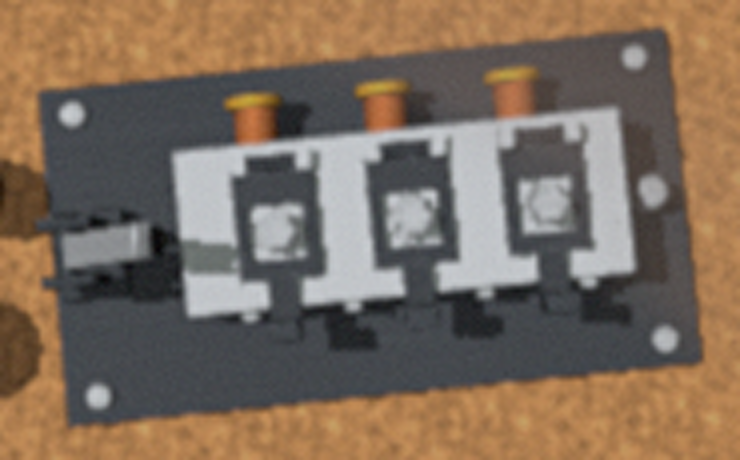

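View pics/sc.png

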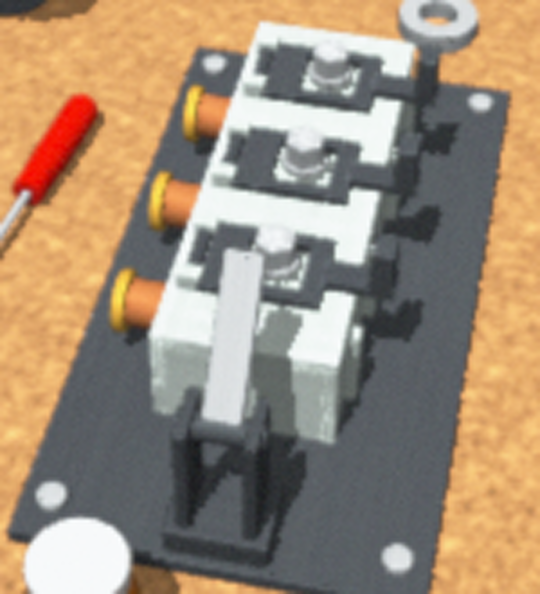

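The crops show the bolts at top-view pixels (250,223), (283.5,219.3) and (317.5,216), with the plate corners clear. The clamp is raised steeply, and its free end is near (267.5,235) in the side view. I'll fit the pose from these.

```bash
cat >> h.py <<'E'
F=None
try: F=np.load("F.npy")
except Exception: pass
def w(x,y): 
    c,s=np.cos(F[2]),np.sin(F[2]); return np.array([F[0]+c*x-s*y,F[1]+s*x+c*y])
def plan(x,y,z):
    "tool travel (mm) to bring TCP to fixture x,y (mm), z mm"
    from scipy.spatial.transform import Rotation as R
    o=ctrl.get_obs(); r=R.from_euler("xyz",o["orientation"],degrees=True)
    d=np.r_[w(x/1e3,y/1e3),z/1e3]-o["tool_pos"]
    return np.round(r.inv().apply(d)*1e3,1)
E
python3 - <<'E'
import h;from h import *
from scipy.optimize import least_squares
tc=lambda p:np.array(p)/4+[180,165]; sc=lambda p:np.array(p)/3.6+[200,165]
O=[("top",tc(p),q) for p,q in [((40,92),(.12,.255,.012)),((665,29),(.12,-.195,.012)),((702,360),(-.12,-.195,.012)),((70,425),(-.12,.255,.012)),((280,232),(0,.09,.11)),((414,217),(0,0,.11)),((550,204),(0,-.09,.11))]]
O+=[("side",sc(p),q) for p,q in [((331,50),(0,-.09,.11)),((304,135),(0,0,.11)),((277,235),(0,.09,.11)),((510,92),(-.12,-.195,.012)),((197,47),(.12,-.195,.012)),((10,537),(.12,.255,.012))]]
def f(v):
    h.F=v; return np.concatenate([proj(n,np.r_[w(q[0],q[1]),q[2]])-p for n,p,q in O])
r=least_squares(f,[.555,-.02,.1]);F=h.F=r.x;np.save("F.npy",F)
print(F,np.degrees(F[2]),np.round(r.fun.reshape(-1,2),1).tolist())
c=ctrl.calibration("side");K,T=np.array(c["K"]),np.array(c["extrinsics"])
a=np.r_[np.cos(F[2]),np.sin(F[2]),0]
for p in [(243,250),(225,422)]:
    d=T[:3,:3]@np.linalg.solve(K,[*sc(p),1.]);o=T[:3,3];P=o+d*((np.r_[F[:2],0]-o)@a)/(d@a)
    print("clamp pt fixture y,z",(P[:2]-F[:2])@[-a[1],a[0]],P[2])
print("bolts",[np.round(w(0,y),4) for y in(-.09,0,.09)])
print("plan",plan(0,178,270))
E
```

```text
[ 0.55578436 -0.01869587  0.08885139] 5.090809779952488 [[-1.1, -0.3], [-0.2, -1.2], [0.3, 0.2], [-0.5, 0.8], [-1.2, -0.4], [-0.5, -0.3], [-0.3, -0.7], [0.5, -0.2], [1.0, 0.5], [0.6, 0.4], [0.3, -0.9], [-0.0, -0.7], [-0.0, -2.2]]
clamp pt fixture y,z 0.18930199281693003 0.19781586371504267
clamp pt fixture y,z 0.23268650496592558 0.11280312391978697
bolts [array([ 0.5638, -0.1083]), array([ 0.5558, -0.0187]), array([0.5478, 0.0709])]
plan [-559.3  612.3  -43.8]
```

Emit:
apply_moves(
  targets=[
    {"travel": [0,0,-30],"roll": 8,"jaw": 0},
    {"travel": [0,0,-20],"roll": 8,"jaw": 0},
    {"travel": [0,0,0],"roll": 1.6,"jaw": 0},
    {"travel": [0,0,0],"roll": 0,"jaw": 0},
  ],
)

```text
clock: 0.5
tool_pos: [0.2609, -0.6224, 0.2762]
orientation: [180.0, 0.0, -174.8]
force: [-0.2, -0.4, -0.9]
opening: 0.0612
gripper_force: 0.0
```

```bash
python3 -c "
from h import *
print(plan(0,215,270),ctrl.get_obs()['orientation'])"
```

```text
[-348.2  789.7    6.4] [ 1.79998745e+02  2.76844414e-02 -1.74840303e+02]
```

Emit:
apply_moves(
  targets=[
    {"travel": [-19,43,0],"roll": 0,"jaw": 0},
    {"travel": [-19,43,0],"roll": 0,"jaw": 0},
    {"travel": [-19,43,0],"roll": 0,"jaw": 0},
    {"travel": [-19,43,0],"roll": 0,"jaw": 0},
    {"travel": [-19,43,0],"roll": 0,"jaw": 0},
    {"travel": [-19,43,0],"roll": 0,"jaw": 0},
    {"travel": [-19,43,0],"roll": 0,"jaw": 0},
    {"travel": [-19,43,0],"roll": 0,"jaw": 0},
    {"travel": [-19,43,0],"roll": 0,"jaw": 0},
    {"travel": [-19,43,0],"roll": 0,"jaw": 0},
  ],
)

```text
clock: 1.5
tool_pos: [0.4111, -0.1753, 0.2754]
orientation: [180.0, -0.1, -174.8]
force: [1.0, -0.4, -0.8]
opening: 0.0006
gripper_force: 0.0
```

Emit:
apply_moves(
  targets=[
    {"travel": [-19,43,0],"roll": 0,"jaw": 0},
    {"travel": [-19,43,0],"roll": 0,"jaw": 0},
    {"travel": [-19,43,0],"roll": 0,"jaw": 0},
    {"travel": [-19,43,0],"roll": 0,"jaw": 0},
    {"travel": [-19,43,0],"roll": 0,"jaw": 0},
    {"travel": [-19,43,0],"roll": 0,"jaw": 0},
    {"travel": [-19,43,0],"roll": 0,"jaw": 0},
    {"travel": [-10,43,0],"roll": 0,"jaw": 0},
    {"travel": [0,0,0],"roll": 0,"jaw": 0},
    {"travel": [0,0,0],"roll": 0,"jaw": 0},
  ],
)

```text
clock: 2.5
tool_pos: [0.5225, 0.1788, 0.2746]
orientation: [-179.9, -0.2, -174.7]
force: [0.3, -0.9, -0.9]
opening: 0.0004
gripper_force: 0.0
```

```bash
python3 -c "
from h import *
print(plan(0,213,230),ctrl.get_obs()['orientation'])
cv2.imwrite('pics/s1.png',cv2.resize(ctrl.snapshot('side')[100:350,150:400,::-1],None,fx=2.4,fy=2.4))"
```

```text
[-15.8  13.3  44.5] [-1.79921584e+02 -1.56639840e-01 -1.74675879e+02]
```

View pics/s1.png

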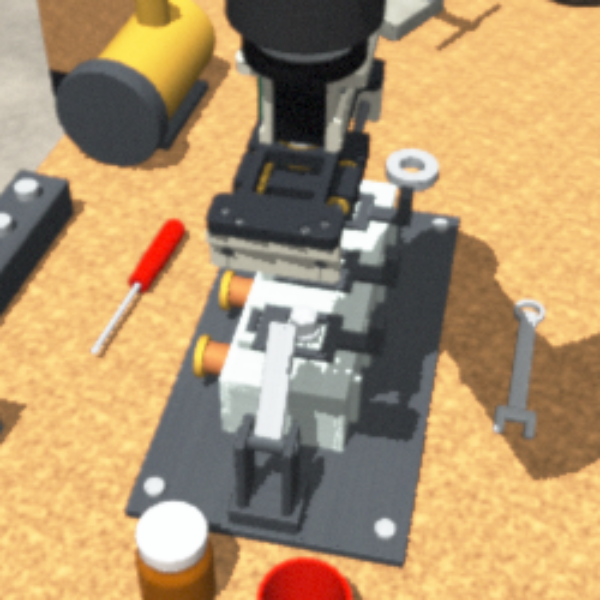

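The clamp end is still at about (268,234) in full-frame pixels, and the gripper body hides the fingers from this view. I'll go on to the clamp push.

Emit:
apply_moves(
  targets=[
    {"travel": [-15.8,13.3,0],"roll": 0,"jaw": 0},
    {"travel": [0,0,25],"roll": 0,"jaw": 0},
    {"travel": [0,0,20],"roll": 0,"jaw": 0},
    {"travel": [0,-4,10],"roll": 0,"jaw": 0},
    {"travel": [0,-4,10],"roll": 0,"jaw": 0},
    {"travel": [0,-4,10],"roll": 0,"jaw": 0},
    {"travel": [0,-4,10],"roll": 0,"jaw": 0},
  ],
)

```text
clock: 3.25
tool_pos: [0.5395, 0.1763, 0.1912]
orientation: [180.0, 0.1, -174.9]
force: [0.1, 0.4, -0.6]
opening: 0.0007
gripper_force: 0.0
```

Emit:
apply_moves(
  targets=[
    {"travel": [0,-4,10],"roll": 0,"jaw": 0},
    {"travel": [0,-4,10],"roll": 0,"jaw": 0},
    {"travel": [0,-4,10],"roll": 0,"jaw": 0},
    {"travel": [0,-4,10],"roll": 0,"jaw": 0},
    {"travel": [0,-4,5],"roll": 0,"jaw": 0},
    {"travel": [0,-2,5],"roll": 0,"jaw": 0},
    {"travel": [0,0,0],"roll": 0,"jaw": 0},
  ],
)

```text
clock: 3.95
tool_pos: [0.5408, 0.1545, 0.1405]
orientation: [-180.0, -0.1, -174.9]
force: [0.1, -0.0, -0.2]
opening: 0.0005
gripper_force: 0.0
```

```bash
python3 -c "
from h import *
print(plan(0,170,130))
cv2.imwrite('pics/s2.png',cv2.resize(ctrl.snapshot('side')[130:330,170:370,::-1],None,fx=2.8,fy=2.8))"
```

```text
[ 0.4 -3.8 10.5]
```

View pics/s2.png

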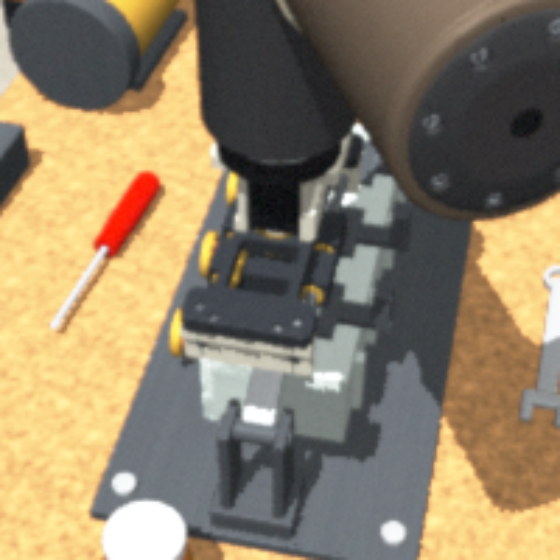

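The bar at about (262,395) in the crop now runs at a low angle under the gripper, so it is going down. I'll keep pressing.

Emit:
apply_moves(
  targets=[
    {"travel": [0,-5,3],"roll": 0,"jaw": 0},
    {"travel": [0,-5,3],"roll": 0,"jaw": 0},
    {"travel": [0,-5,3],"roll": 0,"jaw": 0},
    {"travel": [0,0,2],"roll": 0,"jaw": 0},
    {"travel": [0,0,0],"roll": 0,"jaw": 0},
  ],
)

```text
clock: 4.5
tool_pos: [0.5423, 0.1395, 0.1299]
orientation: [-180.0, -0.0, -174.9]
force: [-0.2, -0.1, -0.4]
opening: 0.0004
gripper_force: 0.0
```

Emit:
apply_moves(
  targets=[
    {"travel": [0,0,1],"roll": 0,"jaw": 0},
    {"travel": [0,0,1],"roll": 0,"jaw": 0},
    {"travel": [0,0,0],"roll": 0,"jaw": 0},
  ],
)

```text
clock: 4.8
tool_pos: [0.5425, 0.1401, 0.1282]
orientation: [-180.0, -0.0, -174.9]
force: [-1.2, 0.2, -0.6]
opening: 0.0006
gripper_force: 0.0
```

Emit:
apply_moves(
  targets=[
    {"travel": [0,0,1],"roll": 0,"jaw": 0},
    {"travel": [0,0,1],"roll": 0,"jaw": 0},
    {"travel": [0,0,0],"roll": 0,"jaw": 0},
  ],
)

```text
clock: 5.1
tool_pos: [0.5425, 0.1401, 0.1262]
orientation: [180.0, 0.0, -174.9]
force: [-1.0, -0.1, 0.6]
opening: 0.0004
gripper_force: 0.1
```

```bash
python3 -c "
from h import *
o=ctrl.get_obs();print(o['tool_pos'],o['force'],o['moment'],o['tau'],plan(0,150,128))
cv2.imwrite('pics/s3.png',np.hstack([cv2.resize(ctrl.snapshot('side')[210:310,200:300,::-1],None,fx=4,fy=4),cv2.resize(ctrl.snapshot('top')[170:270,180:280,::-1],None,fx=4,fy=4)]))"
```

```text
[0.54254954 0.14008048 0.12618449] [-1.0160233  -0.13302946  0.61655184] [-0.10524263 -0.04894971 -0.0215658 ] [ 7.86713557e-02 -4.57882905e+01  2.47178060e+01  5.77590957e+00
 -9.23102838e-02 -1.93419794e-03] [ 0.9 -9.3 -1.8]
```

View pics/s3.png

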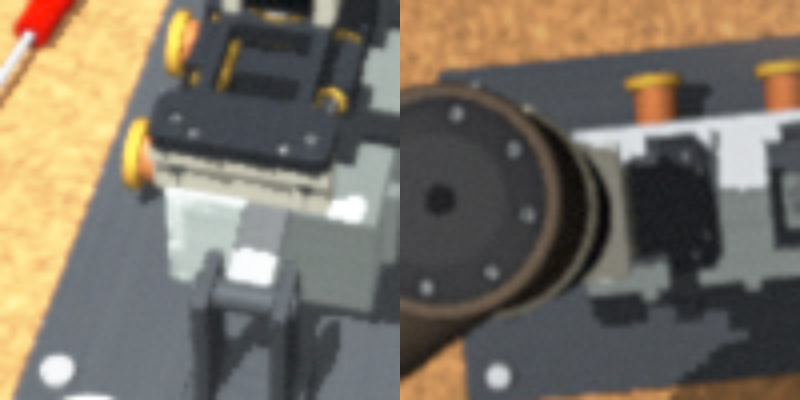

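```bash
python3 -c "
from h import *
P=lambda x,y,z:np.round((proj('side',np.r_[w(x/1e3,y/1e3),z/1e3])-[200,210])*4)
for th in (0,.2,.4):
  for x in(-11,11):
    print(th,x,[P(x,228-l*np.cos(th)+6*np.sin(th),102+l*np.sin(th)+6*np.cos(th)).tolist() for l in(0,25,50,96)])
print('tip',P(0,160,104))"
```

```text
0 -11 [[275.0, 291.0], [286.0, 251.0], [297.0, 213.0], [315.0, 146.0]]
0 11 [[230.0, 284.0], [242.0, 244.0], [253.0, 206.0], [273.0, 139.0]]
0.2 -11 [[274.0, 294.0], [285.0, 248.0], [296.0, 203.0], [314.0, 124.0]]
0.2 11 [[229.0, 286.0], [241.0, 240.0], [252.0, 196.0], [272.0, 118.0]]
0.4 -11 [[274.0, 296.0], [284.0, 246.0], [294.0, 197.0], [312.0, 109.0]]
0.4 11 [[229.0, 288.0], [239.0, 238.0], [250.0, 189.0], [269.0, 102.0]]
tip [282. 188.]
```

Emit:
apply_moves(
  targets=[
    {"travel": [0,0,-30],"roll": 0,"jaw": 0},
    {"travel": [0,0,-30],"roll": 0,"jaw": 0},
    {"travel": [0,-45,0],"roll": 0,"jaw": 0},
    {"travel": [0,-45,0],"roll": 0,"jaw": 0},
    {"travel": [0,-45,0],"roll": 0,"jaw": 0},
    {"travel": [0,-20,0],"roll": 0,"jaw": 0},
    {"travel": [0,0,0],"roll": 0,"jaw": 0},
  ],
)

```text
clock: 5.9
tool_pos: [0.5562, -0.0167, 0.1861]
orientation: [-180.0, -0.0, -175.0]
force: [0.7, 1.2, -0.8]
opening: 0.0003
gripper_force: 0.0
```

```bash
python3 -c "
from h import *
print(plan(0,0,150))
cv2.imwrite('pics/s4.png',np.hstack([cv2.resize(ctrl.snapshot('side')[200:300,200:300,::-1],None,fx=4,fy=4),cv2.resize(ctrl.snapshot('top')[170:270,180:280,::-1],None,fx=4,fy=4)]))"
```

```text
[ 0.5 -1.9 36.1]
```

View pics/s4.png

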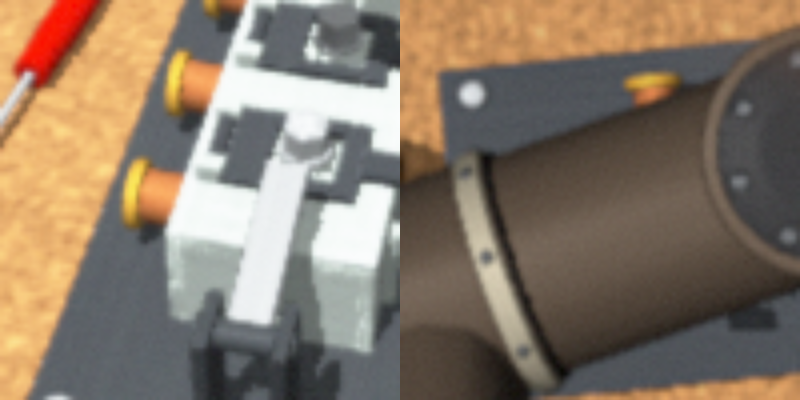

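The bar now lies nearly flat, with its end at about (287,163) in the left crop. I'll measure the remaining angle from its edge.

```bash
python3 -c "
from h import *
g=cv2.cvtColor(ctrl.snapshot('side'),cv2.COLOR_RGB2GRAY)
print(g[232:262,264:282])
P=lambda x,y,z:np.round(proj('side',np.r_[w(x/1e3,y/1e3),z/1e3]),1).tolist()
print('bolt3',P(0,90,110))
for th in (0,.1,.2):
  print(th,[P(x,228-96*np.cos(th)+6*np.sin(th),102+96*np.sin(th)+6*np.cos(th)) for x in(-8,3,14)])
"
```

```text
[[101 101  98 103 103  83 134 202 238 240 245 247 248 249 247 241 232 179]
 [102 100 103 102 109 108 189 179 202 225 238 248 245 238 240 240 231 156]
 [101 105 101  99 100 134 196 162 152 180 214 237 230 208 201 193 172 119]
 [ 97 104 103 101 108 200 210 164 143 147 160 174 168 150 148 146 130 110]
 [ 97 102 102 101 119 220 215 166 142 140 137 137 134 133 134 133 124 112]
 [101 101 103 102 174 227 216 168 144 140 138 135 133 137 135 132 127 139]
 [106 101  99  94 163 205 209 199 175 150 140 137 134 136 138 139 144 193]
 [105 102 106 132 222 235 205 209 210 189 152 142 145 148 170 180 186 200]
 [100 104 158 222 239 238 207 198 200 203 180 180 208 209 212 207 180 156]
 [101 111 174 230 239 238 231 229 230 234 232 231 230 192 169 170 142 139]
 [ 98 111 202 235 240 238 236 237 237 238 240 240 223 167 158 153 151 160]
 [101 128 223 238 240 237 237 238 238 239 240 237 195 157 218 193 223 234]
 [108 158 229 239 240 239 238 239 238 237 240 233 173 145 193 208 224 239]
 [121 198 234 239 239 238 238 237 238 240 239 232 158 114 130 145 151 166]
 [110 209 237 239 237 237 237 237 239 239 240 222 
[... 628 characters left out ...]
38 240 239 238 239 237 238 240 237 205 139 140 145 145 146 150 201 244]
 [240 239 240 238 239 238 239 240 234 180 138 143 148 145 146 160 233 249]
 [239 240 240 239 239 239 240 239 229 160 140 146 145 146 148 175 240 249]
 [241 239 238 239 241 240 241 238 227 150 142 149 145 145 157 225 246 249]
 [239 240 239 240 239 240 241 239 216 145 140 145 145 145 172 235 247 249]
 [240 240 239 239 239 240 241 235 188 141 143 148 147 158 225 244 248 249]
 [241 240 238 239 240 241 240 230 162 136 145 144 148 165 238 247 248 250]]
bolt3 [277.5, 230.7]
0 [[277.3, 246.2], [272.0, 245.4], [266.8, 244.5]]
0.1 [[277.3, 243.4], [271.9, 242.5], [266.7, 241.7]]
0.2 [[277.1, 240.9], [271.8, 240.0], [266.4, 239.2]]
```

Emit:
apply_moves(
  targets=[
    {"travel": [-1,48,0],"roll": 0,"jaw": 0},
    {"travel": [-1,48,0],"roll": 0,"jaw": 0},
    {"travel": [-1,48,0],"roll": 0,"jaw": 0},
    {"travel": [0,0,20],"roll": 0,"jaw": 0},
    {"travel": [0,0,20],"roll": 0,"jaw": 0},
    {"travel": [0,0,10],"roll": 0,"jaw": 0},
    {"travel": [0,0,0],"roll": 0,"jaw": 0},
  ],
)

```text
clock: 6.75
tool_pos: [0.5455, 0.1297, 0.1349]
orientation: [-179.9, -0.1, -174.8]
force: [-0.3, 0.6, 0.0]
opening: 0.0003
gripper_force: 0.0
```

Emit:
apply_moves(
  targets=[
    {"travel": [0,0,3],"roll": 0,"jaw": 0},
    {"travel": [0,0,3],"roll": 0,"jaw": 0},
    {"travel": [0,0,2],"roll": 0,"jaw": 0},
    {"travel": [0,0,0],"roll": 0,"jaw": 0},
  ],
)

```text
clock: 7.15
tool_pos: [0.5467, 0.1292, 0.1285]
orientation: [180.0, 0.0, -174.9]
force: [-0.2, 0.3, 0.3]
opening: -0.0001
gripper_force: 0.0
```

Emit:
apply_moves(
  targets=[
    {"travel": [0,0,1],"roll": 0,"jaw": 0},
    {"travel": [0,0,1],"roll": 0,"jaw": 0},
    {"travel": [0,0,1],"roll": 0,"jaw": 0},
    {"travel": [0,0,0],"roll": 0,"jaw": 0},
  ],
)

```text
clock: 7.55
tool_pos: [0.5466, 0.1293, 0.1252]
orientation: [-180.0, 0.0, -174.9]
force: [-0.2, -0.0, 0.3]
opening: 0.0005
gripper_force: 0.2
```

Emit:
apply_moves(
  targets=[
    {"travel": [0,0,1],"roll": 0,"jaw": 0},
    {"travel": [0,0,1],"roll": 0,"jaw": 0},
    {"travel": [0,0,1],"roll": 0,"jaw": 0},
    {"travel": [0,0,0],"roll": 0,"jaw": 0},
  ],
)

```text
clock: 7.95
tool_pos: [0.5465, 0.1294, 0.1221]
orientation: [-180.0, -0.0, -174.9]
force: [0.4, 0.1, 0.4]
opening: 0.0002
gripper_force: 0.1
```

```bash
python3 -c "
from h import *
o=ctrl.get_obs();print(o['tool_pos'],o['force'],o['moment'],o['gripper_force'])"
```

```text
[0.54645398 0.1293642  0.12209411] [0.37301277 0.145612   0.43344279] [ 0.0259497  -0.03455932 -0.01687732] 0.08659812469886674
```

Emit:
apply_moves(
  targets=[
    {"travel": [0,0,1],"roll": 0,"jaw": 0},
    {"travel": [0,0,1],"roll": 0,"jaw": 0},
    {"travel": [0,0,1],"roll": 0,"jaw": 0},
    {"travel": [0,0,0],"roll": 0,"jaw": 0},
  ],
)

```text
clock: 8.35
tool_pos: [0.5464, 0.1293, 0.1191]
orientation: [-180.0, -0.0, -174.9]
force: [-0.0, 0.9, -0.1]
opening: 0.0004
gripper_force: 0.1
```

```bash
python3 -c "
from h import *
o=ctrl.get_obs();print(o['tool_pos'],o['force'],o['moment'])
P=lambda x,y,z:np.round((proj('side',np.r_[w(x/1e3,y/1e3),z/1e3])-[200,170])*4).tolist()
print('tip expected',P(0,150,100),P(0,171,100),'body',P(-39,150+96,166))
cv2.imwrite('pics/s5.png',cv2.resize(ctrl.snapshot('side')[170:310,200:340,::-1],None,fx=4,fy=4))"
```

```text
[0.5464344  0.12933959 0.1190612 ] [-0.02484622  0.92038762 -0.10499635] [-0.03728613 -0.00080212 -0.05574929]
tip expected [286.0, 339.0] [278.0, 369.0] body [329.0, 411.0]
```

View pics/s5.png

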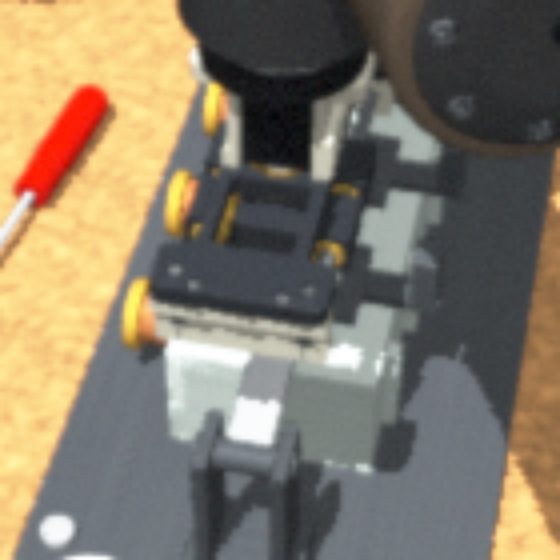

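The gripper body at about (245,340) is over the bar, and there is still no hard stop. I'll keep going in small steps.

Emit:
apply_moves(
  targets=[
    {"travel": [0,0,1],"roll": 0,"jaw": 0},
    {"travel": [0,0,1],"roll": 0,"jaw": 0},
    {"travel": [0,0,0],"roll": 0,"jaw": 0},
  ],
)

```text
clock: 8.7
tool_pos: [0.5465, 0.1293, 0.1171]
orientation: [-180.0, -0.0, -174.9]
force: [0.3, -0.3, 0.8]
opening: -0.0
gripper_force: 0.1
```

Emit:
apply_moves(
  targets=[
    {"travel": [0,0,1],"roll": 0,"jaw": 0},
    {"travel": [0,0,1],"roll": 0,"jaw": 0},
    {"travel": [0,0,0],"roll": 0,"jaw": 0},
  ],
)

```text
clock: 9.0
tool_pos: [0.5465, 0.1293, 0.1151]
orientation: [180.0, -0.0, -174.9]
force: [-0.3, -0.2, -0.1]
opening: 0.0003
gripper_force: 0.1
```

```bash
python3 -c "
from h import *
t=np.array([.2607,-.6222,.2254]);a=np.radians(-157.3);y=-np.array([-np.sin(a),np.cos(a),0])
for s in(-.055,.055):
  for z in(.02,-.022,-.04): print(s,z,proj('side',t+s*y+[0,0,z]).round())
o=ctrl.get_obs();p=o['tool_pos'];print((p[:2]-F[:2])@[[np.cos(F[2]),-np.sin(F[2])],[np.sin(F[2]),np.cos(F[2])]])
s=cv2.cvtColor(cv2.imread('pics/side0.png'),cv2.COLOR_BGR2GRAY)
print(s[36:76:2,425:485:3])"
```

```text
-0.055 0.02 [437.  47.]
-0.055 -0.022 [433.  61.]
-0.055 -0.04 [431.  66.]
0.055 0.02 [451.  63.]
0.055 -0.022 [447.  77.]
0.055 -0.04 [445.  83.]
[0.00387647 0.14826571]
[[113 113 115  92  96  68  56  87  20  27  30  36  32  32  24  32  31  29
   49 106]
 [111 111 114  79  72  73  17  32  40  20  27  20  17  22  19  23  28  10
   57 105]
 [112 117 115  83  23  22  17  12  61  55  55  58  60  58  72  75  74  87
  122 106]
 [111 116 117  84  25  18  15  18  66  99  99 100 101  97  98  98  98 102
  106 109]
 [111 118 117  75  19  24  28  27  90  98 101  99 102 101  99  99  94  98
  109 112]
 [112 115 114  93  21  22  95  27  99  55  98 100 102 101  98  97  68 106
  107 110]
 [109 116 108  51  20  40 107  58  98  90 100 102 100 100  99 100 101 105
  103 109]
 [112 117  98  43  17  63 107  92  96  95 102  99  99 102 101 101 100 110
  108 106]
 [116 120 102  28  21  90 108 108  81  89  94  93 106 105 105 104 110 110
  112 105]
 [116 116 113  54  59 100 106 107  64  87  93  91 109 106 106 110 109 106
  114 102]
 [117 116 114 115 109 106 107 106  72  91  93 101 111 107 108 111 106 107
  110 104]
 [114 115 109 116 112 106 109 104  72  94  91 108 108 104 107 114 110 105
  109 106]
 [115 118 110 114 109 109 110  77  86  96  94 110 108 108 108 109 106 110
  105 105]
 [117 115 111 111 111 109 108  75  88  93 100 111 107 107 111 108 107 110
  108 109]
 [114 113 113 109 107 107 110  75  94  95 106 110 106 106 112 110 109 111
  104 109]
 [114 114 112 109 107 107 111  69 100  97 104 108 107 107 110 107 106 110
  106 110]
 [117 113 113 107 109 108 107  86  96  96 108 109 110 105 108 108 107 109
  105 108]
 [118 110 111 108 107 108 109 102 102 103 108 109 109 107 112 108 110 105
  106 108]
 [115 113 112 106 112 109 107 107 110 110 110 110 107 108 107 107 113 105
  110 109]
 [117 115 110 105 108 109 107 107 111 107 110 108 106 110 108 106 112 107
  110 107]]
```

Emit:
apply_moves(
  targets=[
    {"travel": [0,0,1],"roll": 0,"jaw": 0},
    {"travel": [0,0,1],"roll": 0,"jaw": 0},
    {"travel": [0,0,0],"roll": 0,"jaw": 0},
  ],
)

```text
clock: 9.3
tool_pos: [0.5465, 0.1293, 0.1131]
orientation: [-180.0, -0.0, -174.9]
force: [-0.9, 0.7, 0.8]
opening: 0.0006
gripper_force: 0.1
```

Emit:
apply_moves(
  targets=[
    {"travel": [0,0,1],"roll": 0,"jaw": 0},
    {"travel": [0,0,1],"roll": 0,"jaw": 0},
    {"travel": [0,0,0],"roll": 0,"jaw": 0},
  ],
)

```text
clock: 9.6
tool_pos: [0.5465, 0.1293, 0.1111]
orientation: [-180.0, -0.0, -174.9]
force: [-0.1, -0.6, 0.8]
opening: 0.0006
gripper_force: 0.1
```

Emit:
apply_moves(
  targets=[
    {"travel": [0,0,1],"roll": 0,"jaw": 0},
    {"travel": [0,0,0.5],"roll": 0,"jaw": 0},
    {"travel": [0,0,0],"roll": 0,"jaw": 0},
  ],
)

```text
clock: 9.9
tool_pos: [0.5465, 0.1293, 0.1097]
orientation: [-180.0, -0.0, -174.9]
force: [-0.3, 0.0, 1.2]
opening: 0.0006
gripper_force: 0.2
```

Emit:
apply_moves(
  targets=[
    {"travel": [0,0,1],"roll": 0,"jaw": 0},
    {"travel": [0,0,0.5],"roll": 0,"jaw": 0},
    {"travel": [0,0,0],"roll": 0,"jaw": 0},
  ],
)

```text
clock: 10.2
tool_pos: [0.5465, 0.1294, 0.1082]
orientation: [180.0, -0.0, -174.9]
force: [0.6, 0.6, 1.3]
opening: 0.0003
gripper_force: 0.1
```

Emit:
apply_moves(
  targets=[
    {"travel": [0,0,1],"roll": 0,"jaw": 0},
    {"travel": [0,0,0.5],"roll": 0,"jaw": 0},
    {"travel": [0,0,0],"roll": 0,"jaw": 0},
  ],
)

```text
clock: 10.5
tool_pos: [0.5466, 0.1294, 0.1078]
orientation: [180.0, 0.0, -174.8]
force: [-4.4, -0.9, 10.0]
opening: 0.0002
gripper_force: 5.1
```

```bash
python3 -c "
from h import *
P=lambda n,x,y,z:np.round(proj(n,np.r_[w(x/1e3,y/1e3),z/1e3])).tolist()
for i in range(4): ctrl.snapshot('side'); o=ctrl.get_obs();print(o['force'].round(2),o['moment'].round(3))
s=cv2.imread('pics/s5.png')
S=ctrl.snapshot('side')[:,:,::-1];T=ctrl.snapshot('top')[:,:,::-1]
A=cv2.resize(S[190:290,200:300],None,fx=4,fy=4);B=cv2.resize(T[170:270,180:280],None,fx=4,fy=4)
cv2.imwrite('pics/now.png',np.hstack([A,B]))
g=cv2.cvtColor(S,cv2.COLOR_BGR2GRAY);print(g[250:282,262:272])
print(P('side',3,200,108),P('side',3,215,108))
"
```

```text
[-4.02 -1.22  8.69] [-0.218  1.514 -0.012]
[-3.81 -0.67  9.89] [-0.212  1.499 -0.019]
[-3.63 -0.39 10.67] [-0.257  1.438 -0.057]
[-3.87 -1.43 10.09] [-0.266  1.496  0.008]
[[ 54  63  58  67  65  67  72  96 113  97]
 [ 46  50  47  54  54  52  50  59  66  64]
 [ 49  49  43  44  46  45  44  51  52  51]
 [ 90  85  66  60  56  53  51  48  44  44]
 [181 175 141 123 114 101  80  69  75  77]
 [195 194 187 184 178 147 128 131 164 173]
 [159 167 170 182 184 183 183 183 194 197]
 [144 141 147 145 146 148 158 162 170 182]
 [187 187 186 149 138 139 134 134 139 144]
 [199 202 199 187 188 182 152 138 134 135]
 [204 203 201 202 198 201 187 188 187 184]
 [198 199 202 204 201 202 199 201 201 202]
 [170 178 187 193 194 200 198 200 200 200]
 [146 154 158 162 164 169 173 183 186 191]
 [144 150 152 152 151 153 153 159 161 159]
 [148 151 151 148 148 149 150 153 153 152]
 [151 151 149 150 150 149 151 152 150 146]
 [151 150 151 148 151 153 155 153 148 135]
 [151 151 151 151 148 152 154 150 147 127]
 [154 150 150 151 149 151 152 151 150 120]
 [150 151 149 148 152 154 151 148 139 116]
 [167 165 153 152 151 155 153 151 131 121]
 [242 236 198 170 170 171 159 150 124 121]
 [249 248 242 241 243 240 211 163 122 121]
 [249 249 249 249 250 249 243 192 133 123]
 [249 250 250 250 250 250 244 178 124 109]
 [249 249 249 250 251 249 241 165 124 118]
 [249 249 250 251 250 249 223 148 117 111]
 [249 250 250 250 250 246 195 132 105 113]
 [246 247 248 250 249 244 178 126 109 113]
 [185 192 212 228 231 228 158 112 107 116]
 [126 128 139 152 154 154 137 111 111 113]]
[265.0, 270.0] [263.0, 276.0]
```

Emit:
apply_moves(
  targets=[
    {"travel": [0,0,-20],"roll": 0,"jaw": 0},
    {"travel": [0,0,-20],"roll": 0,"jaw": 0},
    {"travel": [0,-45,0],"roll": 0,"jaw": 0},
    {"travel": [0,-45,0],"roll": 0,"jaw": 0},
    {"travel": [0,-45,0],"roll": 0,"jaw": 0},
    {"travel": [0,-15,0],"roll": 0,"jaw": 0},
    {"travel": [0,0,0],"roll": 0,"jaw": 0},
  ],
)

```text
clock: 11.5
tool_pos: [0.5598, -0.0219, 0.1466]
orientation: [180.0, -0.0, -175.0]
force: [0.0, 0.4, -0.1]
opening: 0.0007
gripper_force: 0.0
```

```bash
python3 -c "
from h import *
S=ctrl.snapshot('side')[:,:,::-1]
g=cv2.cvtColor(S,cv2.COLOR_BGR2GRAY)
print(g[236:256,264:282]); print(plan(0,0,150))
o=ctrl.get_obs();p=o['tool_pos'];print(p, proj('top',p),proj('top',p+[0,0,.1]),proj('side',p))
T=ctrl.snapshot('top')[:,:,::-1]
a=np.zeros((480,800,3),np.uint8);a[:480,:400]=cv2.resize(S[150:270,220:320],None,fx=4,fy=4);a[:480,400:]=cv2.resize(T[150:270,240:340],None,fx=4,fy=4);cv2.imwrite('pics/s6.png',a)
"
```

```text
[[103 105 100  99 125 222 217 169 144 140 141 139 136 135 137 132 127 113]
 [103 102  97 107 178 231 219 173 149 142 140 135 135 133 138 137 128 137]
 [105 104 101  91 168 208 208 205 176 154 143 140 137 136 141 142 146 198]
 [103 101 100 109 223 237 211 211 213 193 156 144 145 151 174 182 189 202]
 [106 100 105 148 236 244 225 184 189 207 188 181 202 211 215 210 186 158]
 [101 100 112 220 245 247 242 200 169 170 164 173 187 179 172 169 148 140]
 [104 101 111 213 231 243 245 239 232 189 158 163 154 143 156 156 154 161]
 [103 104 101 141 154 166 186 193 208 209 210 225 178 159 221 194 225 235]
 [101 101 101 105 106 106 117 124 134 144 150 161 151 153 198 212 226 240]
 [109  98 102 122 123 119 123 115 113 112 106 109 114 116 132 145 152 169]
 [ 94  82 109 197 217 224 223 202 176 151 127 120 121 107 102 107 108 105]
 [177 134 152 221 234 234 233 228 225 221 219 223 210 141 103  97  99  98]
 [243 236 225 231 235 234 231 231 232 231 232 232 218 137  83  77  81  91]
 [249 240 233 233 234 233 234 232 233 231 235 232 192 138 114 101  95  92]
 [248 225 228 235 234 232 232 233 233 234 233 229 173 190 219 203 198 178]
 [246 228 231 234 235 233 232 233 233 234 233 222 154 159 180 183 233 240]
 [236 227 232 233 233 232 233 232 233 234 233 210 143 137 150 173 238 246]
 [231 231 235 235 234 232 232 233 234 233 231 185 141 142 158 226 244 248]
 [232 230 236 234 234 234 233 232 235 233 224 156 131 143 161 237 247 249]
 [228 233 234 234 233 233 232 234 234 232 217 144 136 146 163 241 249 250]]
[ 3.9  2.4 -3.4]
[ 0.559882   -0.02074402  0.14658782] [284.05500995 216.8129154 ] [284.88941479 215.07614607] [284.40334709 189.64525652]
```

View pics/s6.png

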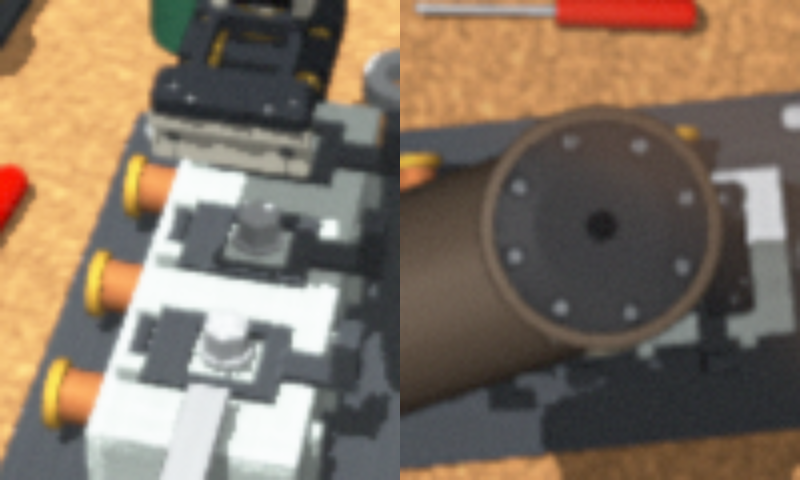

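The bar's end is now at row ~246, which matches closed, and the stop was hard at 10 N. Contact shows the fingertips are about level with the reported TCP. Bolt 2 at about (258,215) is clear below the tool, so I'll tap it next.

Emit:
apply_moves(
  targets=[
    {"travel": [4,2,0],"roll": 0,"jaw": 0},
    {"travel": [0,0,16],"roll": 0,"jaw": 0},
    {"travel": [0,0,16],"roll": 0,"jaw": 0},
    {"travel": [0,0,2],"roll": 0,"jaw": 0},
    {"travel": [0,0,0],"roll": 0,"jaw": 0},
  ],
)

```text
clock: 12.1
tool_pos: [0.5555, -0.0176, 0.1126]
orientation: [-180.0, -0.1, -174.8]
force: [-0.3, 0.1, -0.1]
opening: 0.0005
gripper_force: 0.0
```

Emit:
apply_moves(
  targets=[
    {"travel": [0,0,1],"roll": 0,"jaw": 0},
    {"travel": [0,0,1],"roll": 0,"jaw": 0},
    {"travel": [0,0,0],"roll": 0,"jaw": 0},
  ],
)

```text
clock: 12.4
tool_pos: [0.556, -0.0183, 0.1112]
orientation: [180.0, 0.0, -174.9]
force: [-0.1, -0.4, -0.6]
opening: 0.0003
gripper_force: 0.0
```

Emit:
apply_moves(
  targets=[
    {"travel": [0,0,1],"roll": 0,"jaw": 0},
    {"travel": [0,0,0],"roll": 0,"jaw": 0},
  ],
)

```text
clock: 12.6
tool_pos: [0.556, -0.0184, 0.11]
orientation: [180.0, 0.0, -174.9]
force: [0.9, -0.2, 0.9]
opening: 0.0005
gripper_force: 0.4
```

Emit:
apply_moves(
  targets=[
    {"travel": [0,0,1],"roll": 0,"jaw": 0},
    {"travel": [0,0,0],"roll": 0,"jaw": 0},
  ],
)

```text
clock: 12.8
tool_pos: [0.556, -0.0184, 0.1089]
orientation: [180.0, 0.0, -174.9]
force: [0.4, 0.6, 1.7]
opening: 0.0006
gripper_force: 0.9
```

Emit:
apply_moves(
  targets=[
    {"travel": [0,0,1],"roll": 0,"jaw": 0},
    {"travel": [0,0,0],"roll": 0,"jaw": 0},
  ],
)

```text
clock: 13.0
tool_pos: [0.556, -0.0184, 0.1078]
orientation: [180.0, 0.0, -174.9]
force: [0.0, 0.8, 2.1]
opening: 0.0007
gripper_force: 0.8
```

Emit:
apply_moves(
  targets=[
    {"travel": [0,0,1],"roll": 0,"jaw": 0},
    {"travel": [0,0,0],"roll": 0,"jaw": 0},
  ],
)

```text
clock: 13.2
tool_pos: [0.5559, -0.0184, 0.1067]
orientation: [180.0, 0.0, -174.9]
force: [1.0, 0.3, 0.9]
opening: 0.0001
gripper_force: 0.6
```

Emit:
apply_moves(
  targets=[
    {"travel": [0,0,1],"roll": 0,"jaw": 0},
    {"travel": [0,0,0],"roll": 0,"jaw": 0},
  ],
)

```text
clock: 13.4
tool_pos: [0.5559, -0.0184, 0.1057]
orientation: [180.0, 0.0, -174.9]
force: [0.8, 1.1, 2.1]
opening: 0.0004
gripper_force: 0.7
```

Emit:
apply_moves(
  targets=[
    {"travel": [0,0,1],"roll": 0,"jaw": 0},
    {"travel": [0,0,0],"roll": 0,"jaw": 0},
  ],
)

```text
clock: 13.6
tool_pos: [0.5558, -0.0184, 0.1047]
orientation: [-180.0, 0.0, -174.9]
force: [0.8, -0.2, 1.6]
opening: 0.0007
gripper_force: 0.7
```

Emit:
apply_moves(
  targets=[
    {"travel": [0,0,1],"roll": 0,"jaw": 0},
    {"travel": [0,0,1],"roll": 0,"jaw": 0},
    {"travel": [0,0,0],"roll": 0,"jaw": 0},
  ],
)

```text
clock: 13.9
tool_pos: [0.5557, -0.0184, 0.1026]
orientation: [-180.0, -0.0, -174.9]
force: [1.6, 0.9, 1.2]
opening: 0.0004
gripper_force: 0.7
```

Emit:
apply_moves(
  targets=[
    {"travel": [0,0,1],"roll": 0,"jaw": 0},
    {"travel": [0,0,0],"roll": 0,"jaw": 0},
  ],
)

```text
clock: 14.1
tool_pos: [0.5558, -0.0184, 0.102]
orientation: [-180.0, 0.0, -174.9]
force: [0.2, 0.7, 4.8]
opening: 0.0004
gripper_force: 2.3
```

Emit:
apply_moves(
  targets=[
    {"travel": [0,0,1],"roll": 0,"jaw": 0},
    {"travel": [0,0,0],"roll": 0,"jaw": 0},
  ],
)

```text
clock: 14.3
tool_pos: [0.5559, -0.0184, 0.1019]
orientation: [-180.0, 0.0, -174.8]
force: [-2.5, 0.5, 12.1]
opening: 0.0005
gripper_force: 6.2
```

Bolt 2 gave way from 110 to 102 mm under light force and then stopped hard, so bolt 2 is the loose one. Next I'll lift off, open the fingers and go over lug 2.

Emit:
apply_moves(
  targets=[
    {"travel": [0,0,-20],"roll": 0,"jaw": 60},
    {"travel": [0,0,-25],"roll": 0,"jaw": 60},
    {"travel": [33,0,0],"roll": 0,"jaw": 60},
    {"travel": [33,0,0],"roll": 0,"jaw": 60},
    {"travel": [0,0,0],"roll": 0,"jaw": 60},
    {"travel": [0,0,0],"roll": 0,"jaw": 60},
  ],
)

```text
clock: 14.9
tool_pos: [0.4892, -0.0244, 0.1459]
orientation: [180.0, -0.0, -174.9]
force: [0.0, 0.2, 0.5]
opening: 0.0428
gripper_force: 0.0
```

```bash
python3 -c "
from h import *
print(plan(-66,0,91))
S=ctrl.snapshot('side'); g=cv2.cvtColor(S,cv2.COLOR_RGB2GRAY);a=cv2.cvtColor(cv2.imread('pics/side0.png'),cv2.COLOR_BGR2GRAY)
for y in(-.09,0,.09): print([proj('side',np.r_[w(0,y),z]).round(1) for z in(.11,.102)])
print(a[196:216:1,285:288].T, g[196:216,285:288].T)
np.save('side_b.npy',S)
c,s=np.cos(F[2]),np.sin(F[2]);print(ctrl.get_obs()['orientation'],np.degrees(F[2])-180)"
```

```text
[-0.8 -0.2 54.9]
[array([292.4, 178.7]), array([292.3, 181.3])]
[array([285.5, 203. ]), array([285.4, 205.7])]
[array([277.5, 230.7]), array([277.5, 233.4])]
[[245 245 245 242 241 239 240 237 242 236 202 142 128 124 128 151 193 143
  130 131]
 [244 245 244 244 238 234 238 235 236 232 182 135 125 126 133 161 189 148
  138 135]
 [243 245 245 246 241 235 231 230 229 227 166 125 123 124 131 171 183 149
  140 150]] [[251 251 251 251 251 249 226 238 247 250 250 250 239 184 144 138 140 146
  188 190]
 [251 251 251 251 251 250 226 236 248 251 249 246 233 175 140 136 139 151
  211 194]
 [251 251 251 252 251 250 214 218 245 250 248 243 226 166 137 137 137 154
  217 177]]
[ 1.79999553e+02  9.02343501e-03 -1.74850319e+02] -174.90919022004752
```

Bolt 2's head edge is 3 px lower in the image, so it has stayed down about 8 mm. I'll descend onto lug 2.

Emit:
apply_moves(
  targets=[
    {"travel": [-1,0,0],"roll": 0,"jaw": 60},
    {"travel": [0,0,0],"roll": 0,"jaw": 60},
    {"travel": [0,0,15],"roll": 0,"jaw": 60},
    {"travel": [0,0,15],"roll": 0,"jaw": 60},
    {"travel": [0,0,8],"roll": 0,"jaw": 60},
    {"travel": [0,0,8],"roll": 0,"jaw": 60},
    {"travel": [0,0,8],"roll": 0,"jaw": 60},
    {"travel": [0,0,0],"roll": 0,"jaw": 60},
  ],
)

```text
clock: 15.75
tool_pos: [0.4905, -0.0244, 0.0908]
orientation: [-180.0, -0.1, -174.9]
force: [-0.8, -0.3, -0.2]
opening: 0.0602
gripper_force: 0.0
```

Emit:
apply_moves(
  targets=[
    {"travel": [0,0,0],"roll": 0,"jaw": 10},
    {"travel": [0,0,0],"roll": 0,"jaw": 10},
    {"travel": [0,0,0],"roll": 0,"jaw": 10},
    {"travel": [0,0,0],"roll": 0,"jaw": 10},
    {"travel": [0,0,0],"roll": 0,"jaw": 10},
    {"travel": [0,0,0],"roll": 0,"jaw": 10},
  ],
)

```text
clock: 16.35
tool_pos: [0.491, -0.0228, 0.0918]
orientation: [179.9, 0.0, -174.9]
force: [-3.0, 8.0, 2.9]
opening: 0.0197
gripper_force: 30.0
```

Gripped at 19.7 mm, the lug's width. I'll lift along the hinge arc.

Emit:
apply_moves(
  targets=[
    {"travel": [0,1.5,0],"roll": 0,"jaw": 10},
    {"travel": [-1.2,0,-4.8],"roll": 0,"jaw": 10},
    {"travel": [-1.2,0,-4.9],"roll": 0,"jaw": 10},
    {"travel": [-1.6,0,-4.7],"roll": 0,"jaw": 10},
    {"travel": [-1.7,0,-4.7],"roll": 0,"jaw": 10},
    {"travel": [0,0,0],"roll": 0,"jaw": 10},
  ],
)

```text
clock: 16.95
tool_pos: [0.4961, -0.0223, 0.1112]
orientation: [180.0, -0.1, -174.9]
force: [-1.4, 0.8, -4.5]
opening: 0.0196
gripper_force: 30.0
```

Emit:
apply_moves(
  targets=[
    {"travel": [-2,0,-4.5],"roll": 0,"jaw": 10},
    {"travel": [-2.1,0,-4.6],"roll": 0,"jaw": 10},
    {"travel": [-2.4,0,-4.4],"roll": 0,"jaw": 10},
    {"travel": [-2.4,0,-4.3],"roll": 0,"jaw": 10},
    {"travel": [-2.8,0,-4.2],"roll": 0,"jaw": 10},
    {"travel": [-2.8,0,-4.1],"roll": 0,"jaw": 10},
    {"travel": [-3.1,0,-3.9],"roll": 0,"jaw": 10},
    {"travel": [-3.2,0,-3.8],"roll": 0,"jaw": 10},
    {"travel": [0,0,0],"roll": 0,"jaw": 10},
  ],
)

```text
clock: 17.85
tool_pos: [0.517, -0.0206, 0.1452]
orientation: [-180.0, -0.1, -174.9]
force: [-6.2, 0.8, -1.2]
opening: 0.0197
gripper_force: 30.0
```

Emit:
apply_moves(
  targets=[
    {"travel": [-3.5,0,-3.6],"roll": 0,"jaw": 10},
    {"travel": [-3.5,0,-3.6],"roll": 0,"jaw": 10},
    {"travel": [-3.7,0,-3.3],"roll": 0,"jaw": 10},
    {"travel": [-3.8,0,-3.2],"roll": 0,"jaw": 10},
    {"travel": [0,0,0],"roll": 0,"jaw": 10},
    {"travel": [0,0,0],"roll": 0,"jaw": 10},
  ],
)

```text
clock: 18.45
tool_pos: [0.5313, -0.0194, 0.1589]
orientation: [-180.0, -0.1, -174.9]
force: [-6.7, 0.8, -0.1]
opening: 0.0195
gripper_force: 30.0
```

```bash
python3 -c "
from h import *
o=ctrl.get_obs();print(o['clock'],o['tool_pos'],o['force'],o['opening'],o['gripper_force'])
S=ctrl.snapshot('side');a=cv2.imread('pics/side0.png')[:,:,::-1]
g=cv2.cvtColor(S,cv2.COLOR_RGB2GRAY);print(g[244:249,266:276])
d=np.abs(S.astype(int)-a).sum(2)
P=lambda x,y,z:proj('side',np.r_[w(x/1e3,y/1e3),z/1e3]).round()
for t in (0,30,40,45):
  r=np.radians(t);f=lambda x,z:(47+x*np.cos(r)+z*np.sin(r),0,86-x*np.sin(r)+z*np.cos(r))
  print(t,'plate near edges',[P(f(-80,0)[0],y,f(-80,0)[2]) for y in(-28,28)],'lug top',P(*f(-112,33)))
cv2.imwrite('pics/end.png',cv2.resize(S[130:290,220:400,::-1],None,fx=4,fy=3.7))
"
```

```text
18.45 [ 0.53130334 -0.0193691   0.15891465] [-6.7228439   0.80259985 -0.12705388] 0.01952959033323778 29.998822510242462
[[102 104 106 108 119 120 132 148 154 165]
 [103 124 120 119 122 122 114 110 105 109]
 [113 195 218 224 220 202 177 156 128 121]
 [150 223 233 235 232 227 224 221 218 223]
 [227 233 234 233 232 233 231 232 233 234]]
0 plate near edges [array([301., 205.]), array([297., 221.])] lug top [314. 204.]
30 plate near edges [array([298., 191.]), array([293., 207.])] lug top [302. 184.]
40 plate near edges [array([294., 187.]), array([290., 203.])] lug top [295. 179.]
45 plate near edges [array([292., 185.]), array([288., 201.])] lug top [291. 176.]
```

```bash
python3 -c "
from h import *
S=ctrl.snapshot('side');a=cv2.imread('pics/side0.png')[:,:,::-1];b=np.load('side_b.npy')
G=lambda i:cv2.cvtColor(np.ascontiguousarray(i),cv2.COLOR_RGB2GRAY)
for n,y in((1,-90),(2,0),(3,90)):
  for x,dy in((20,22),(-15,22),(-40,0),(-20,-22)):
    u,v=proj('side',np.r_[w(x/1e3,(y+dy)/1e3),.089]).round().astype(int)
    print(n,x,dy,(u,v),[G(i)[v-1:v+2,u-1:u+2].mean().round() for i in(a,b,S)])
for t in(30,40):
  r=np.radians(t)
  for x in(-30,-60,-70,-90):
    X=47+x*np.cos(r)+3*np.sin(r);Z=86-x*np.sin(r)+3*np.cos(r)
    u,v=proj('side',np.r_[w(X/1e3,.022),Z/1e3]).round().astype(int);print(t,x,(u,v),[G(i)[v,u] for i in(a,b,S)])
"
```

```text
1 20 22 (np.int64(282), np.int64(190)) [np.float64(96.0), np.float64(108.0), np.float64(109.0)]
1 -15 22 (np.int64(297), np.int64(192)) [np.float64(115.0), np.float64(151.0), np.float64(116.0)]
1 -40 0 (np.int64(308), np.int64(188)) [np.float64(93.0), np.float64(161.0), np.float64(141.0)]
1 -20 -22 (np.int64(302), np.int64(181)) [np.float64(125.0), np.float64(68.0), np.float64(84.0)]
2 20 22 (np.int64(275), np.int64(215)) [np.float64(101.0), np.float64(111.0), np.float64(184.0)]
2 -15 22 (np.int64(290), np.int64(217)) [np.float64(124.0), np.float64(135.0), np.float64(152.0)]
2 -40 0 (np.int64(302), np.int64(212)) [np.float64(95.0), np.float64(104.0), np.float64(155.0)]
2 -20 -22 (np.int64(295), np.int64(205)) [np.float64(108.0), np.float64(120.0), np.float64(153.0)]
3 20 22 (np.int64(266), np.int64(243)) [np.float64(222.0), np.float64(121.0), np.float64(120.0)]
3 -15 22 (np.int64(282), np.int64(246)) [np.float64(114.0), np.float64(126.0), np.float64(123.0)]
3 -40 0 (np.int64(296), np.int64(241)) [np.float64(91.0), np.float64(102.0), np.float64(101.0)]
3 -20 -22 (np.int64(288), np.int64(232)) [np.float64(109.0), np.float64(120.0), np.float64(118.0)]
30 -30 (np.int64(274), np.int64(210)) [np.uint8(97), np.uint8(107), np.uint8(65)]
30 -60 (np.int64(285), np.int64(207)) [np.uint8(142), np.uint8(250), np.uint8(225)]
30 -70 (np.int64(289), np.int64(206)) [np.uint8(106), np.uint8(182), np.uint8(148)]
30 -90 (np.int64(297), np.int64(203)) [np.uint8(237), np.uint8(247), np.uint8(149)]
40 -30 (np.int64(272), np.int64(209)) [np.uint8(93), np.uint8(106), np.uint8(82)]
40 -60 (np.int64(282), np.int64(204)) [np.uint8(229), np.uint8(242), np.uint8(97)]
40 -70 (np.int64(286), np.int64(202)) [np.uint8(238), np.uint8(226), np.uint8(51)]
40 -90 (np.int64(293), np.int64(198)) [np.uint8(244), np.uint8(251), np.uint8(91)]
```

The image agrees with a 40° opening: where cap 2 lay shut I now see the valve body, and the points where a 40° plate should be are dark. Cap 3 and the clamp haven't changed. I'm handing it in.

```bash
python3 -c "
from plant import ctrl
print(ctrl.close_job())"
```

```text
the job is handed in; nothing more can be done
None
```

I pushed the clamp fully down, found bolt 2 loose (it sank 8 mm and stayed), and handed the job in at about 18.5 s holding cap 2 open at about 40°; clamp and cap 3 were confirmed by camera, while cap 1 was partly hidden but never touched.

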